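Put the jug back under the filter-coffee brewer and start it

ROBOT

A 6-joint arm with a two-finger parallel gripper is mounted at the origin on a cart in front of the work surface, level with it; the furniture and walls round the work are solid. World frame = base frame: x ahead of the robot, y to its left, z up, the work surface at z = 0. Lengths are in mm, angles in rad, forces in N, time in s.
With the tool pointing down it reaches from about 275 to 750 mm from the base axis. Payload 10.2 kg.
Tool frame: the origin (TCP) lies midway between the tips of the shut fingers; the grasp point (between the pads) lies 19 mm behind it; z points along the fingers, y is the line along which they close (so a half turn about z gives the same grasp; the last joint's range is limited). The gripper opens to 85 mm and grips with 20 to 120 N. Pads are 22 mm wide; open, the fingers measure 114 mm over their backs; the gripper's body (76 mm by 85 mm) begins 54 mm behind the grasp point. The pads swing forward as they close: fully open they stand 13 mm farther back than shut.
Start: joints at [1.049, 0.313, 1.498, -0, 1.331, -0.223], TCP at [154.559, 501.74, 231.294] pointing down, gripper open.
Joint ranges: [-2.94, 2.94], [-0.97, 2.17], [0.19, 2.56], [-1.23, 4.37], [0.02, 3.11], [-2.88, 2.88]. Speed limits (rad/s): [2.39, 2.39, 3.01, 3.14, 3.14, 3.14].

INTERFACE

Orientations are given as a unit quaternion [w, x, y, z].
In Python, from rig import ctrl gives the robot as it stands.
- The arm moves only by the tool arm_command, never from a script. Its argument "increments" is a list of rows, each an object with "dr": the turn, a rotation vector about the tool's x, y, z in units of pi/4 rad (1.0 is pi/4 rad), a list of three; "offset": the shift along the tool's x, y, z in units of 120 mm (1.0 is 120 mm), a list of three; "hand": the opening, from -1 (shut) to 1 (fully open). A call has 1 to 8 rows; each row shifts and turns the commanded pose from where the row before left it, along the tool's axes as they then stand; what a row does not reach is not made up. A row lasts 1/10 s, in which the tool goes at most 50 mm and 8.59 degrees, less where a joint would pass 70% of its speed; a pose out of reach is approached as far as the arm can. A call with a number of a shift or a turn outside -1 to 1 is refused whole. A call with a gripper value outside its range is refused whole. The fingers move at their own pace and stop on an object; "grip_force" is the grip in N (left out, the last holds). Time passes only in rows, so rows that do not move let the fingers close. It gives the time, the measured TCP pose, the force, the opening and the grip force at its end, in the units of the state.
- ctrl.sense(): the state, without advancing time (a new reading comes with each control period).
- ctrl.capture(name): name is "scene" or "top" or "wrist"; returns the picture (420x560x3 uint8, red, green, blue); there is no depth.
- ctrl.camera_info(name): a dict with "K" (3x3 intrinsics, pixels), "dist" ([k1, k2, p1, p2, k3] as OpenCV has them; the pictures are not rectified), "R" (3x3) and "t" (3): a world point X has camera coordinates R X + t. Camera axes: x right, y down, z forward; pixel columns grow to the right and rows downward; lengths in mm; the calibration is good to about 2 mm. A picture is of the moment at which its call begins: read the wrist's pose just before it. camera_info takes no time and is no camera call; for the wrist camera it gives the pose at the moment of the call.
- ctrl.finish_job(): hands the job in; it is judged then, once.
The state is a dict: "time_s": time; "joints": joint angles; "dq": joint speeds; "tau": joint torques, N m; "eef_pos": TCP position; "ee_rot": TCP orientation; "force": force on the tool from outside, world axes, zero at the start; "wrist_torque": the same for the moment, N m; "grip_width": opening from 0.0 (shut) to 1.0 (fully open); "grip_force": force on a finger pad.
Only numpy, scipy, OpenCV 4.12 (cv2) and the standard library are available. Lean on these libraries where they do the work, as an engineer would, in place of code of your own. Each camera call takes 0.05 s, during which the arm holds its last target. There are 200 camera calls.

TASK

The glass coffee jug stands with its handle close up against the tall green tin: lift it clear, gently set it upright on the brewer's front hotplate with its handle to the front, and let go. Then take it afresh by the free back of its handle, as the filter basket leaves no room for a hand over the jug, and slide it under the basket and its sprung drip-stop until fully home on the rear hotplate. Only then press the red brew button fully down; leave the green tin, mug, spoon and food tin where they are.

Things in the scene. Friction and masses are not known exactly. Their poses are not given: they have to be found in the camera images.
- jug: Loose glass coffee jug, brown lid and handle, about 0.6 kg. Glass 120 mm across, 104 high; lid disc 104 across, its top at z = 129 mm (both too wide to grip). Origin on the underside, 36 mm from the jug's round centre towards the handle; x points from handle to spout, z up. The handle, 26 to 29 mm wide in y, is gripped by its sides from above.
- jug_base (a point): Centre of the jug's round underside (x = +36 mm in the jug's frame); same axes as the jug.
- jug_bridge (a point): In the handle's top arm, at x = -28, z = 122 mm of the jug; the arm is 29 mm wide in y, runs from x = -77 to -15 mm, z = 93 to 137 mm. Nearest the middle: grip here to carry the jug level. Axes as the jug.
- jug_handle (a point): In the handle's outer upright, at x = -80, z = 85 mm of the jug; the upright is 26 mm wide in y, runs down at x = -96 to -70 mm, z = 10 to 117 mm, 116 mm off the jug's centre: grip here to slide the jug. Axes as the jug.
- brewer: Fixed filter-coffee brewer. Origin on the worktop below the rear hotplate's centre; +x to its back, -x to its front. Aluminium base, x = -168 to +142 mm, 172 mm wide, top 30 mm high, with two dark hotplates in line, 106 mm across, tops at z = 33 mm. Water column behind (face at x = +61 mm, top 317 mm high).
- rear_plate (a point): Centre of the rear hotplate's top, where the jug's base centre belongs; the jug touches the column's face when home. Cheeks beside it leave a niche 135 mm wide from x = +13 mm back. Axes as the brewer.
- front_plate (a point): Centre of the front (keep-warm) hotplate's top, 108 mm in front of the rear one and at the same height. Axes as the brewer.
- basket (a point): Centre of the lowest face of the black round filter basket's funnel, 168 mm above the worktop, 135 mm above the rear hotplate. Basket 105 mm across (front 53 mm before this point), underside rising to 180 mm above the worktop 44 mm from its axis, head's top 283 mm. The jug's lid on the hotplate passes 6 mm below the funnel. Axes as the brewer.
- drip_stop (a joint): Red sprung drip-stop in the funnel's mouth, on the rear hotplate's axis; m it is pushed up. 0 = free (tip 157 mm above the worktop); about 0.004 with the jug's lid under it; the spring takes 1 to 2 N.
- brew_button (a joint): Red brew button on the base's front corner, 22 mm across; m it is pressed, 0 to 0.006, springs back by itself, about 5 N when fully down.
- brew_button_top (a point): Centre of the brew button's top face (front right corner of the base, x = -149, y = -67 mm from the brewer's origin); pressed straight down.
- pasta_tin: Bystander: tall square green pasta tin with a wooden lid and knob, 107 x 107 x 244 mm, loose; it stands 5 to 12 mm beyond the end of the jug's handle, so at first a gripper has no room at the handle's outer upright. Origin at the underside's centre.
- mug: Bystander: white mug with dots and handle, 82 x 114 x 91 mm, right of the brewer. Origin at the underside's centre.
- spoon: Bystander: steel teaspoon, 130 mm, lying left of the green tin. Origin at the underside's centre.
- food_tin: Bystander: food tin with a green label, 76 mm across, 58 mm high, left of the spoon. Origin at the underside's centre.

How it is judged (in metres and radians):
On the way, in this order (a step that is already met when the one before it is completed fails the run):
1. the jug stands upright on the front hotplate, handle to the front, and has been let go (horizontal distance between jug_base and front_plate below 0.03 m and angle between jug's own z axis and vertical below 0.06 rad and z of jug_base in the frame of front_plate between -0.006 and 0.006 m and angle between the x axis of jug and the x axis of brewer, either way round below 0.3 rad and x of jug_handle in the frame of brewer below -0.06 m and linear speed of jug below 0.02 m/s and contact force between the fingers and jug below 0.1 N), for 0.2 s.
2. the jug has been slid home on the rear hotplate, its lid holding the drip-stop up (horizontal distance between jug_base and rear_plate below 0.01 m and angle between jug's own z axis and vertical below 0.06 rad and z of jug_base in the frame of rear_plate between -0.006 and 0.006 m and angle between the x axis of jug and the x axis of brewer, either way round below 0.3 rad and x of jug_handle in the frame of brewer below -0.06 m and value of joint drip_stop above 0.0025 m), for 0.2 s.
3. the brew button is pressed fully down with the jug home (all of step 2 and value of joint brew_button above 0.0045 m), for 0.05 s.
At the end, for the whole second after the job is handed in: Jug at rest and released on the rear hotplate: base centre within 10 mm of the hotplate's, upright within 0.06 rad, handle to the front within 0.30 rad, drip-stop held up by more than 2.5 mm, brew button pressed and sprung back (all of step 2 and linear speed of jug below 0.02 m/s and contact force between the fingers and jug below 0.1 N and value of joint brew_button below 0.002 m); the robot touches nothing.
It fails at once if the jug is tipped by more than 0.35 rad (angle between jug's own z axis and vertical above 0.35 rad).
It fails at once if the jug is knocked against the brewer (more than 60 N) (contact force between jug and brewer above 60 N).
It fails at once if the brew button is pressed while the jug is not home (value of joint brew_button above 0.003 m and not (horizontal distance between jug_base and rear_plate below 0.01 m and angle between jug's own z axis and vertical below 0.06 rad and z of jug_base in the frame of rear_plate between -0.006 and 0.006 m and angle between the x axis of jug and the x axis of brewer, either way round below 0.3 rad and x of jug_handle in the frame of brewer below -0.06 m and value of joint drip_stop above 0.0025 m)).
It fails at once if the green tin, mug, spoon or food tin is moved by more than 12 mm (distance of any of pasta_tin, mug, spoon, food_tin from where it was at the start of the episode above 0.012 m).
It also fails if it takes over 64 s, if anything falls off the work surface, if the arm or the gripper's body presses on something with over 40 N, if the wrist force passes 120 N, or if a joint passes its speed limit or range.

## Working session

There is one attempt and no reset: what is moved stays moved. The work goes in short steps, Python scripts to look and compute and a tool call to move; the robot and the scene stay as the last step left them, time stands still between calls to the robot, and variables do not carry over. Pictures are saved under pics/ and viewed, at most 10 in all, crops included, and the job is handed in when it is done.

Besides the shell and the picture viewer there is one more tool, called after "Emit:" as name(argument=value, ...), one argument or row to a line, values as JSON. arm_command: Moves the arm, as the interface text tells. Shifts and turns lie within -1 to 1; 1 stands for 120 mm of shift or pi/4 rad of turn. Its arguments: {"type":"object","properties":{"increments":{"type":"array"},"grip_force":{"type":"number"}},"required":["increments"]}

```bash
mkdir -p pics; ls; python3 - <<'E'
from rig import ctrl
import cv2,numpy as np
s=ctrl.sense();print(s)
for n in("scene","top"):
    im=ctrl.capture(n);cv2.imwrite(f"pics/{n}0.png",im[...,::-1]);c=ctrl.camera_info(n)
    R=np.array(c["R"]);print(n,np.round(c["K"],1).tolist(),c["dist"],(-R.T@np.array(c["t"])).round(1),R.round(3).tolist())
E
```

```text
pics
{'time_s': 0.0, 'joints': array([ 1.04859773e+00,  3.13432180e-01,  1.49843421e+00,  6.70301509e-07,
        1.33098849e+00, -2.23392816e-01]), 'dq': array([ 0.00146162,  0.00041735,  0.00023697,  0.0002098 , -0.00096805,
       -0.00083718]), 'tau': array([ 7.09784690e-04, -4.12262928e+01, -2.59747428e+01, -8.44736428e-05,
        4.07206520e-03,  2.18090906e-05]), 'eef_pos': array([154.42723092, 501.50884628, 230.74527158]), 'ee_rot': array([-2.30168885e-04,  1.48847750e-01,  9.88859924e-01, -5.87648652e-04]), 'force': array([ 0.18079216, -0.82322929, -0.08503929]), 'wrist_torque': array([0.01254056, 0.02161655, 0.01082995]), 'grip_force': 0.0, 'grip_width': 1.0009738475691998}
scene [[403.1, 0.0, 276.1], [0.0, 403.1, 208.2], [0.0, 0.0, 1.0]] [-0.01962855  0.          0.          0.          0.        ] [ -88.6 -951.1 1161.2] [[0.807, -0.59, -0.015], [-0.426, -0.565, -0.707], [0.408, 0.577, -0.707]]
top [[381.9, 0.0, 281.5], [0.0, 381.9, 209.8], [0.0, 0.0, 1.0]] [-0.00801755  0.          0.          0.          0.        ] [ 364.9 -133.4 1378.4] [[0.001, -1.0, 0.014], [-0.993, -0.003, -0.12], [0.12, -0.014, -0.993]]
```

View pics/scene0.png

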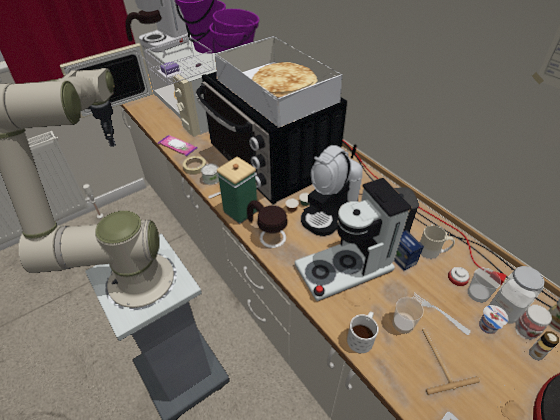

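View pics/top0.png

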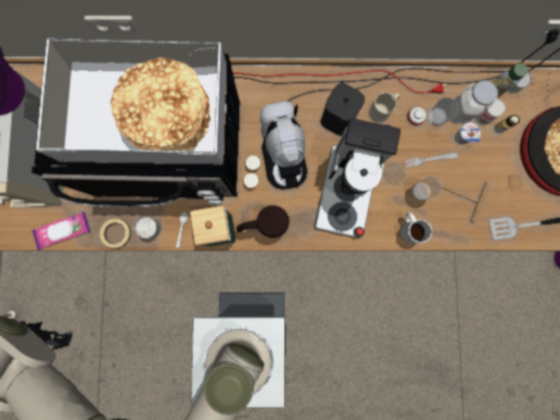

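The scene view shows the jug (270,222), green tin (238,190) and brewer (350,260) with its button at (319,290). In the top view the lid is at (272,222), the handle at (245,227), the front plate at (343,217) and the button at (360,232). Next I'll enlarge both.

```bash
python3 - <<'E'
import cv2,numpy as np
a=cv2.imread("pics/top0.png")[180:250,180:380];b=cv2.imread("pics/scene0.png")[190:300,210:410]
a=cv2.resize(a,None,fx=4,fy=4,interpolation=2);cv2.imwrite("pics/c0.png",a)
b=cv2.resize(b,None,fx=4,fy=4,interpolation=2);cv2.imwrite("pics/c1.png",b)
E
cat > h.py <<'E'
import cv2,numpy as np
from rig import ctrl
def ray(c,px):
    K=np.array(c["K"]);R=np.array(c["R"]);t=np.array(c["t"])
    u=cv2.undistortPoints(np.array(px,float).reshape(-1,1,2),K,np.array(c["dist"])).reshape(-1,2)
    d=np.c_[u,np.ones(len(u))]@R
    return -R.T@t,d
def onz(c,px,z):
    o,d=ray(c,px);return o+d*((z-o[2])/d[:,2])[:,None]
def proj(c,X):
    return cv2.projectPoints(np.array(X,float).reshape(-1,1,3),cv2.Rodrigues(np.array(c["R"]))[0],np.array(c["t"],float),np.array(c["K"]),np.array(c["dist"]))[0].reshape(-1,2)
E
```

```text
(no output)
```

View pics/c0.png

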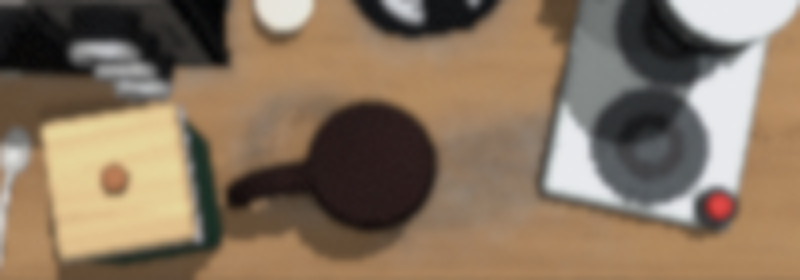

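View pics/c1.png

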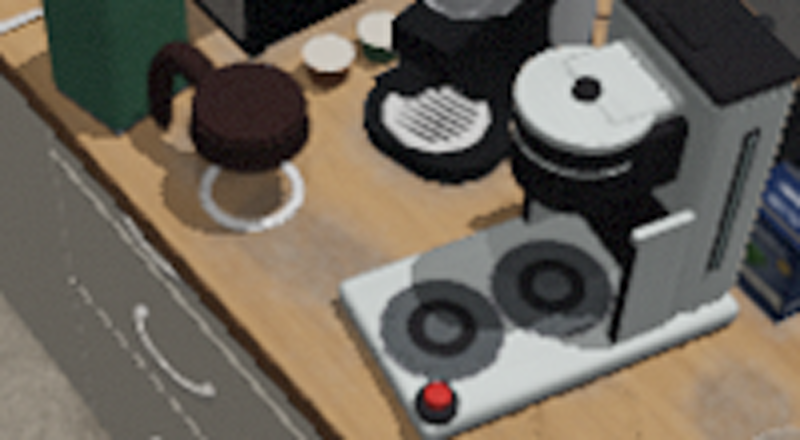

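The crops show the lid circle at (371,164), handle end at (235,195), front plate at (649,146) and button at (718,207) in c0. In c1 the front plate is at (441,326), the rear plate at (550,284) and the button at (437,396). Now I'll measure these by mask.

```bash
python3 - <<'E'
from h import *
T=cv2.imread("pics/top0.png");S=cv2.imread("pics/scene0.png")
ct=ctrl.camera_info("top");cs=ctrl.camera_info("scene")
def tri(p,q):
    o1,d1=ray(ct,p);o2,d2=ray(cs,q);A=np.c_[d1[0],-d2[0]];s=np.linalg.lstsq(A,o2-o1,rcond=None)[0]
    a=o1+s[0]*d1[0];b=o2+s[1]*d2[0];return ((a+b)/2).round(1),np.linalg.norm(a-b).round(1)
def red(I,x0,y0,x1,y1):
    h=cv2.cvtColor(I,cv2.COLOR_BGR2HSV)[y0:y1,x0:x1];m=((h[...,0]<8)|(h[...,0]>172))&(h[...,1]>150)&(h[...,2]>100)
    y,x=np.nonzero(m);return np.array([x.mean()+x0,y.mean()+y0]),m.sum()
rt,rs=red(T,345,220,375,245),red(S,305,275,335,305);print("red",rt,rs,tri(rt[0],rs[0]))
for z in(40,45,50):print(z,onz(ct,rt[0],z).round(1),onz(cs,rs[0],z).round(1))
f=lambda u,v,x,y:np.array([u/4+x-.375,v/4+y-.375])
pf=f(649,146,180,180);sf=f(441,326,210,190);sr=f(550,284,210,190)
print("front",onz(ct,pf,33).round(1),onz(cs,sf,33).round(1),"rear",onz(cs,sr,33).round(1))
c=f(np.array([543,708]),np.array([190,228]),180,180).T
q=onz(ct,c,30);print("corners",q.round(1))
# jug dark mask in top
g=T[195:245,232:294].astype(int);m=((g.max(2)<75)).astype(np.uint8)
n,l,st,ce=cv2.connectedComponentsWithStats(m);k=1+st[1:,4].argmax();m=(l==k).astype(np.uint8)
d=cv2.distanceTransform(m,2,5);y,x=np.unravel_index(d.argmax(),d.shape);print("dt",x+232,y+195,d.max(),st[k])
o=cv2.morphologyEx(m,cv2.MORPH_OPEN,cv2.getStructuringElement(2,(15,15)))
mo=cv2.moments(o,True);lc=[mo['m10']/mo['m00']+232,mo['m01']/mo['m00']+195];print("lid",lc,np.sqrt(mo['m00']/np.pi),onz(ct,lc,129).round(1))
r=cv2.dilate(o,np.ones((3,3)));hn=m&(1-r)
for xx in range(0,24):
    yy=np.nonzero(hn[:,xx])[0]
    if len(yy):print(xx+232,yy.min()+195,yy.max()+195,onz(ct,[xx+232,yy.mean()+195],137)[0,:2].round(1))
E
```

```text
red (array([359.35714286, 231.35714286]), np.int64(28)) (array([319.08571429, 288.31428571]), np.int64(35)) (array([ 450.1, -424.3,   46.6]), np.float64(1.6))
40 [[ 451.2 -426.2   40. ]] [[ 452.5 -420.9   40. ]]
45 [[ 450.8 -425.1   45. ]] [[ 450.1 -423.2   45. ]]
50 [[ 450.5 -424.    50. ]] [[ 447.7 -425.6   50. ]]
front [[ 505.6 -366.7   33. ]] [[ 503.2 -366.2   33. ]] rear [[ 608.5 -389.    33. ]]
corners [[ 466.5 -272.4   30. ]
 [ 433.2 -418.3   30. ]]
dt 272 222 15.981398 [  5  11  52  32 987]
lid [271.8547418967587, 221.81632653061223] 16.283492720884475 [[ 476.2 -119.3  129. ]]
237 227 231 [451.8  -6.3]
238 226 232 [451.8  -9.5]
239 225 232 [453.5 -12.7]
240 225 231 [455.1 -16. ]
241 224 231 [456.7 -19.2]
242 223 230 [460.  -22.4]
243 223 229 [461.6 -25.6]
244 223 229 [461.6 -28.9]
245 222 229 [463.3 -32.1]
246 222 229 [463.3 -35.3]
247 222 229 [463.3 -38.6]
248 222 229 [463.3 -41.9]
249 222 229 [463.3 -45.1]
250 221 228 [466.6 -48.3]
251 221 229 [464.9 -51.6]
252 221 229 [465.  -54.8]
253 221 229 [465.  -58.1]
254 229 229 [451.9 -61.5]
```

```bash
cat >> h.py <<'E'
from scipy.spatial.transform import Rotation as Rn
def pose():
    s=ctrl.sense();q=s["ee_rot"];return s,np.array(s["eef_pos"]),Rn.from_quat([q[1],q[2],q[3],q[0]])
def plan(tgt,yaw,n,start=None,hand=1):
    """rows to TCP tgt, tool down, tool y at world yaw; returns end state"""
    if start is None: s,p,R=pose()
    else: p,R=start
    c,s_=np.cos(yaw),np.sin(yaw)
    y=np.array([c,s_,0]);z=np.array([0,0,-1.]);G=Rn.from_matrix(np.c_[np.cross(y,z),y,z])
    dr=(R.inv()*G).as_rotvec()/n;tgt=np.array(tgt,float);out=[]
    for i in range(n):
        o=R.inv().apply((tgt-p)/(n-i))/120;o=o.round(3);t=(dr/(np.pi/4)).round(3)
        out.append('{"dr":%s,"offset":%s,"hand":%g}'%(t.tolist(),o.tolist(),hand))
        p=p+R.apply(o*120);R=R*Rn.from_rotvec(t*np.pi/4)
    print(",\n".join(out));print("end",p.round(1),"max mm",(np.abs(o).max()*120).round(0),"turn deg/row",np.degrees(np.linalg.norm(dr)).round(1));return p,R
E
python3 - <<'E'
from h import *
plan([340,-57,300],0.17,16)
E
```

```text
{"dr":[-0.0, 0.0, 0.088],"offset":[-0.178, -0.25, -0.036],"hand":1},
{"dr":[-0.0, 0.0, 0.088],"offset":[-0.195, -0.237, -0.036],"hand":1},
{"dr":[-0.0, 0.0, 0.088],"offset":[-0.211, -0.223, -0.036],"hand":1},
{"dr":[-0.0, 0.0, 0.088],"offset":[-0.226, -0.208, -0.036],"hand":1},
{"dr":[-0.0, 0.0, 0.088],"offset":[-0.239, -0.191, -0.036],"hand":1},
{"dr":[-0.0, 0.0, 0.088],"offset":[-0.252, -0.175, -0.036],"hand":1},
{"dr":[-0.0, 0.0, 0.088],"offset":[-0.263, -0.157, -0.036],"hand":1},
{"dr":[-0.0, 0.0, 0.088],"offset":[-0.274, -0.138, -0.036],"hand":1},
{"dr":[-0.0, 0.0, 0.088],"offset":[-0.282, -0.119, -0.036],"hand":1},
{"dr":[-0.0, 0.0, 0.088],"offset":[-0.29, -0.099, -0.036],"hand":1},
{"dr":[-0.0, 0.0, 0.088],"offset":[-0.296, -0.079, -0.035],"hand":1},
{"dr":[-0.0, 0.0, 0.088],"offset":[-0.301, -0.058, -0.036],"hand":1},
{"dr":[-0.0, 0.0, 0.088],"offset":[-0.304, -0.037, -0.035],"hand":1},
{"dr":[-0.0, 0.0, 0.088],"offset":[-0.306, -0.016, -0.036],"hand":1},
{"dr":[-0.0, 0.0, 0.088],"offset":[-0.307, 0.005, -0.035],"hand":1},
{"dr":[-0.0, 0.0, 0.088],"offset":[-0.305, 0.026, -0.036],"hand":1}
end [340. -57. 300.] max mm 37.0 turn deg/row 3.9
```

Emit:
arm_command(
  increments=[
    {"dr": [0, 0, 0.088], "offset": [-0.18, -0.25, -0.036], "hand": 1},
    {"dr": [0, 0, 0.088], "offset": [-0.195, -0.237, -0.036], "hand": 1},
    {"dr": [0, 0, 0.088], "offset": [-0.21, -0.223, -0.036], "hand": 1},
    {"dr": [0, 0, 0.088], "offset": [-0.226, -0.208, -0.036], "hand": 1},
    {"dr": [0, 0, 0.088], "offset": [-0.24, -0.19, -0.036], "hand": 1},
    {"dr": [0, 0, 0.088], "offset": [-0.25, -0.175, -0.036], "hand": 1},
    {"dr": [0, 0, 0.088], "offset": [-0.263, -0.157, -0.036], "hand": 1},
    {"dr": [0, 0, 0.088], "offset": [-0.274, -0.138, -0.036], "hand": 1},
  ],
)

```text
time_s: 0.9
eef_pos: [247.3, 221.1, 265.9]
ee_rot: [0.0, 0.414, 0.91, -0.0]
force: [0.8, 0.3, 0.4]
grip_width: 1.004
grip_force: 0.0
```

Emit:
arm_command(
  increments=[
    {"dr": [0, 0, 0.088], "offset": [-0.28, -0.12, -0.036], "hand": 1},
    {"dr": [0, 0, 0.088], "offset": [-0.29, -0.1, -0.036], "hand": 1},
    {"dr": [0, 0, 0.088], "offset": [-0.296, -0.08, -0.035], "hand": 1},
    {"dr": [0, 0, 0.088], "offset": [-0.3, -0.058, -0.036], "hand": 1},
    {"dr": [0, 0, 0.088], "offset": [-0.304, -0.037, -0.035], "hand": 1},
    {"dr": [0, 0, 0.088], "offset": [-0.306, -0.016, -0.036], "hand": 1},
    {"dr": [0, 0, 0.088], "offset": [-0.307, 0.005, -0.035], "hand": 1},
    {"dr": [0, 0, 0.088], "offset": [-0.305, 0.026, -0.036], "hand": 1},
  ],
)

```text
time_s: 1.7
eef_pos: [339.7, -58.2, 300.1]
ee_rot: [-0.0, 0.647, 0.762, 0.0]
force: [0.7, 0.4, 0.3]
grip_width: 0.998
grip_force: 0.0
```

```bash
python3 - <<'E'
from h import *
c=ctrl.camera_info("wrist");im=ctrl.capture("wrist");cv2.imwrite("pics/w0.png",im[...,::-1])
s,p,R=pose();print(s["time_s"],p,R.as_matrix().round(3).tolist(),s["joints"].round(2))
print(np.round(c["K"],1).tolist(),c["dist"],-np.array(c["R"]).T@np.array(c["t"]),np.array(c["R"]).round(3).tolist())
print(proj(c,[[465.4,-56.2,137],[476.2,-119.3,129],[456.6,-5,117]]))
plan([465,-56,215],0.17,5)
E
```

```text
1.75 [341.09016413 -61.96428718 300.33851532] [[-0.156, 0.988, 0.0], [0.988, 0.156, -0.002], [-0.002, -0.0, -1.0]] [-0.52 -0.15  1.82 -0.    1.47 -0.68]
[[347.4, 0.0, 276.4], [0.0, 347.4, 215.9], [0.0, 0.0, 1.0]] [-0.05376451  0.          0.          0.          0.        ] [327.44531556  17.34616077 444.06252869] [[0.987, 0.162, 0.001], [0.154, -0.941, 0.302], [0.05, -0.298, -0.953]]
[[409.12755487 213.33781483]
 [399.23631656 271.46990208]
 [407.12476373 154.5162147 ]]
{"dr":[-0.0, 0.0, -0.003],"offset":[-0.022, 0.206, 0.142],"hand":1},
{"dr":[-0.0, 0.0, -0.003],"offset":[-0.023, 0.205, 0.142],"hand":1},
{"dr":[-0.0, 0.0, -0.003],"offset":[-0.023, 0.205, 0.142],"hand":1},
{"dr":[-0.0, 0.0, -0.003],"offset":[-0.024, 0.206, 0.143],"hand":1},
{"dr":[-0.0, 0.0, -0.003],"offset":[-0.024, 0.205, 0.142],"hand":1}
end [465. -56. 215.] max mm 25.0 turn deg/row 0.2
```

View pics/w0.png

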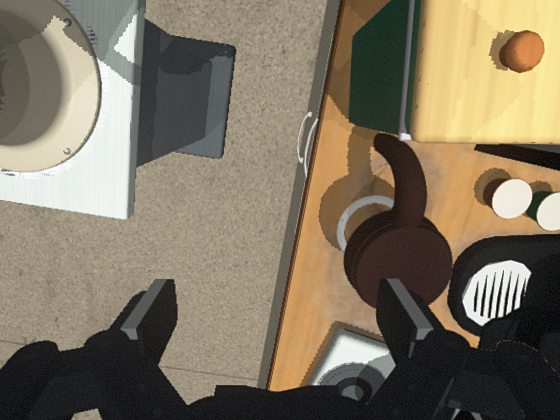

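The wrist view shows the handle's top arm near (410,205), lid near (400,260) and handle end at (385,138), all close to prediction. Next I'll measure them from this picture.

```bash
cat > jug.py <<'E'
from h import *
def meas(c,I,box,zarm=137,zlid=129):
    x0,y0,x1,y1=box
    h=cv2.cvtColor(I,cv2.COLOR_BGR2HSV);b=I.astype(int)
    m=((b[...,2]-b[...,0]>8)&(b[...,2]<100)&(b[...,1]<b[...,2]*.75)).astype(np.uint8)
    k=np.zeros_like(m);k[y0:y1,x0:x1]=1;m&=k
    m=cv2.morphologyEx(m,cv2.MORPH_CLOSE,np.ones((5,5)))
    n,l,st,_=cv2.connectedComponentsWithStats(m);i=1+st[1:,4].argmax();m=(l==i).astype(np.uint8);return m
E
python3 - <<'E'
from jug import *
I=cv2.imread("pics/w0.png")
from rig import ctrl
c=ctrl.camera_info("wrist")
m=meas(c,I,(320,120,470,330))
for y in range(130,320,8):
    x=np.nonzero(m[y])[0]
    if len(x):
        e=onz(c,[[x.min(),y],[x.max(),y]],137)[:,:2];print(y,x.min(),x.max(),e.mean(0).round(1),np.linalg.norm(e[0]-e[1]).round(1))
E
```

```text
138 374 396 [427.5   2.4] 19.4
146 375 406 [434.   -3.5] 27.6
154 383 414 [442.8  -9.2] 27.8
162 389 418 [449.1 -15.3] 26.3
170 392 421 [453.7 -21.9] 26.5
178 394 424 [457.9 -28.6] 27.6
186 395 425 [460.8 -35.6] 27.8
194 394 426 [462.8 -42.9] 29.9
202 395 425 [464.9 -50.3] 28.2
210 376 424 [457.7 -59.2] 45.3
218 369 426 [457.4 -67.2] 54.1
226 359 434 [458.7 -75. ] 71.8
234 352 441 [460.9 -82.9] 85.9
242 348 446 [463.6 -90.7] 95.3
250 346 449 [466.3 -98.7] 101.0
258 344 451 [ 468.6 -107. ] 105.8
266 345 451 [ 471.4 -115.2] 105.7
274 348 455 [ 477.3 -123.2] 107.8
282 351 447 [ 477.1 -132.2] 97.4
290 357 442 [ 479.9 -140.9] 87.0
298 362 435 [ 481.3 -150. ] 75.3
306 372 381 [ 461.  -162.3] 9.3
```

```bash
python3 - <<'E'
from h import *
e=plan([464.7,-52.3,190],0.172,5)
plan([464.7,-52.3,105],0.172,3,e)
E
```

```text
{"dr":[-0.0, 0.0, -0.004],"offset":[-0.016, 0.206, 0.184],"hand":1},
{"dr":[-0.0, 0.0, -0.004],"offset":[-0.017, 0.206, 0.184],"hand":1},
{"dr":[-0.0, 0.0, -0.004],"offset":[-0.017, 0.206, 0.184],"hand":1},
{"dr":[-0.0, 0.0, -0.004],"offset":[-0.018, 0.206, 0.184],"hand":1},
{"dr":[-0.0, 0.0, -0.004],"offset":[-0.018, 0.206, 0.184],"hand":1}
end [464.7 -52.3 189.9] max mm 25.0 turn deg/row 0.2
{"dr":[-0.0, 0.001, 0.0],"offset":[0.0, -0.0, 0.236],"hand":1},
{"dr":[-0.0, 0.001, 0.0],"offset":[0.0, -0.0, 0.236],"hand":1},
{"dr":[-0.0, 0.001, 0.0],"offset":[0.001, -0.0, 0.236],"hand":1}
end [464.7 -52.3 105. ] max mm 28.0 turn deg/row 0.0
```

Emit:
arm_command(
  increments=[
    {"dr": [0, 0, -0.004], "offset": [-0.017, 0.206, 0.184], "hand": 1},
    {"dr": [0, 0, -0.004], "offset": [-0.017, 0.206, 0.184], "hand": 1},
    {"dr": [0, 0, -0.004], "offset": [-0.017, 0.206, 0.184], "hand": 1},
    {"dr": [0, 0, -0.004], "offset": [-0.017, 0.206, 0.184], "hand": 1},
    {"dr": [0, 0, -0.004], "offset": [-0.018, 0.206, 0.184], "hand": 1},
    {"dr": [0, 0, 0], "offset": [0, 0, 0], "hand": 1},
  ],
)

```text
time_s: 2.35
eef_pos: [463.5, -45.0, 186.4]
ee_rot: [-0.003, 0.64, 0.769, -0.001]
force: [-0.4, -0.2, 0.5]
grip_width: 0.999
grip_force: 0.0
```

```bash
python3 - <<'E'
from jug import *
c=ctrl.camera_info("wrist");im=ctrl.capture("wrist");I=im[...,::-1].copy();cv2.imwrite("pics/w1.png",I)
s,p,R=pose();print(p,R.as_euler('zyx').round(3))
print(proj(c,[[464.7,-52.3,137],[464.7,-52.3,105]]))
m=meas(c,I,(0,0,560,420))
for y in range(0,420,10):
    x=np.nonzero(m[y])[0]
    if len(x):
        e=onz(c,[[x.min(),y],[x.max(),y]],137)[:,:2];print(y,x.min(),x.max(),e.mean(0).round(1),np.linalg.norm(e[0]-e[1]).round(1))
plan([464.7,-52.3,105],0.172,4)
E
```

```text
[462.96173369 -45.19148588 188.12953808] [-1.753 -0.004 -3.14 ]
[[275.87836415 251.86953928]
 [276.11013399 233.45365338]]
160 264 295 [456.6   2.6] 17.3
170 263 298 [458.2  -2.9] 19.6
180 262 299 [459.3  -8.5] 20.9
190 262 300 [460.6 -14.1] 21.7
200 261 301 [461.7 -19.9] 23.0
210 261 303 [463.4 -25.7] 24.4
220 260 303 [464.3 -31.8] 25.2
230 261 303 [465.7 -37.8] 24.9
240 260 304 [466.9 -44.1] 26.3
250 253 313 [468.7 -50.3] 36.2
260 237 330 [470.2 -56.8] 56.7
270 225 340 [470.9 -63.5] 70.8
280 220 346 [472.5 -70.2] 78.4
290 215 351 [473.8 -77.1] 85.6
300 213 353 [475.2 -84.2] 89.0
310 213 354 [476.9 -91.4] 90.6
320 211 356 [478.3 -98.7] 94.2
330 211 356 [ 479.7 -106.3] 95.3
340 212 354 [ 480.9 -114.1] 94.4
350 216 351 [ 482.7 -121.9] 90.8
360 221 346 [ 484.3 -130. ] 85.0
370 228 338 [ 485.5 -138.4] 75.7
380 239 326 [ 486.8 -146.9] 60.6
390 269 284 [ 484.3 -156.3] 10.6
{"dr":[-0.001, -0.001, 0.003],"offset":[-0.016, 0.001, 0.173],"hand":1},
{"dr":[-0.001, -0.001, 0.003],"offset":[-0.015, 0.001, 0.173],"hand":1},
{"dr":[-0.001, -0.001, 0.003],"offset":[-0.015, 0.002, 0.173],"hand":1},
{"dr":[-0.001, -0.001, 0.003],"offset":[-0.015, 0.001, 0.174],"hand":1}
end [464.7 -52.3 105. ] max mm 21.0 turn deg/row 0.2
```

View pics/w1.png

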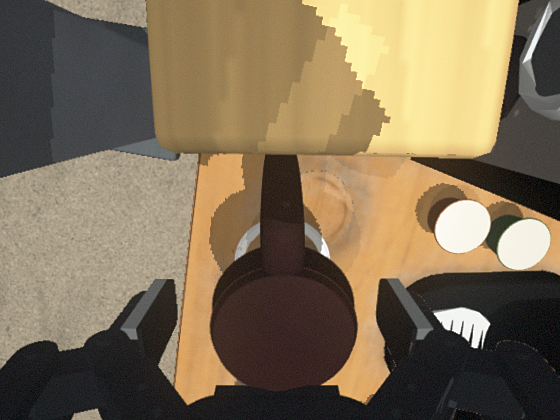

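The arm is nearly centred between the fingers: handle column 282 against a finger midpoint of 277. I'll shift about 2 mm and descend.

```bash
python3 - <<'E'
from h import *
e=plan([466.5,-52.3,105],0.19,4)
E
```

```text
{"dr":[-0.001, -0.001, -0.002],"offset":[-0.016, 0.005, 0.173],"hand":1},
{"dr":[-0.001, -0.001, -0.002],"offset":[-0.016, 0.005, 0.173],"hand":1},
{"dr":[-0.001, -0.001, -0.002],"offset":[-0.016, 0.005, 0.173],"hand":1},
{"dr":[-0.001, -0.001, -0.002],"offset":[-0.016, 0.005, 0.174],"hand":1}
end [466.6 -52.3 105. ] max mm 21.0 turn deg/row 0.1
```

Emit:
arm_command(
  increments=[
    {"dr": [0, 0, -0.002], "offset": [-0.016, 0.006, 0.173], "hand": 1},
    {"dr": [0, 0, -0.002], "offset": [-0.016, 0.006, 0.173], "hand": 1},
    {"dr": [0, 0, -0.002], "offset": [-0.016, 0.006, 0.173], "hand": 1},
    {"dr": [0, 0, -0.002], "offset": [-0.016, 0.006, 0.173], "hand": 1},
    {"dr": [0, 0, 0], "offset": [0, 0, 0], "hand": 1},
    {"dr": [0, 0, 0], "offset": [0, 0, 0], "hand": 1},
  ],
)

```text
time_s: 3.0
eef_pos: [467.5, -52.8, 107.8]
ee_rot: [0.001, 0.638, 0.77, 0.0]
force: [0.0, 0.1, 0.8]
grip_width: 0.996
grip_force: 0.0
```

Emit:
arm_command(
  grip_force=100,
  increments=[
    {"dr": [0, 0, 0], "offset": [0, 0, 0], "hand": -1},
    {"dr": [0, 0, 0], "offset": [0, 0, 0], "hand": -1},
    {"dr": [0, 0, 0], "offset": [0, 0, 0], "hand": -1},
    {"dr": [0, 0, 0], "offset": [0, 0, 0], "hand": -1},
    {"dr": [0, 0, 0], "offset": [0, 0, 0], "hand": -1},
    {"dr": [0, 0, 0], "offset": [0, 0, 0], "hand": -1},
    {"dr": [0, 0, 0], "offset": [0, 0, 0], "hand": -1},
    {"dr": [0, 0, 0], "offset": [0, 0, 0], "hand": -1},
  ],
)

```text
time_s: 3.8
eef_pos: [467.5, -52.5, 107.4]
ee_rot: [0.0, 0.638, 0.77, 0.0]
force: [-1.9, 2.1, 7.3]
grip_width: 0.301
grip_force: 98.4
```

Emit:
arm_command(
  increments=[
    {"dr": [0, 0, 0], "offset": [0, 0, -0.06], "hand": -1},
    {"dr": [0, 0, 0], "offset": [0, 0, -0.12], "hand": -1},
    {"dr": [0, 0, 0], "offset": [0, 0, -0.15], "hand": -1},
    {"dr": [0, 0, 0], "offset": [0, 0, -0.15], "hand": -1},
    {"dr": [0, 0, 0], "offset": [0, 0, -0.15], "hand": -1},
    {"dr": [0, 0, 0], "offset": [0, 0, -0.1], "hand": -1},
    {"dr": [0, 0, 0], "offset": [0, 0, 0], "hand": -1},
    {"dr": [0, 0, 0], "offset": [0, 0, 0], "hand": -1},
  ],
)

```text
time_s: 4.6
eef_pos: [467.0, -52.4, 193.5]
ee_rot: [-0.001, 0.638, 0.77, -0.0]
force: [0.4, -0.5, -4.3]
grip_width: 0.3
grip_force: 99.0
```

```bash
python3 - <<'E'
from h import *
s,p,R=pose();print(p,R.as_euler('zyx').round(3),s["force"],s["wrist_torque"],s["grip_width"],s["joints"].round(2))
for n in("scene","wrist"):cv2.imwrite(f"pics/{n}2.png",ctrl.capture(n)[...,::-1])
a=cv2.imread("pics/scene2.png")[120:320,180:440];b=cv2.imread("pics/wrist2.png")
cv2.imwrite("pics/m2.png",np.hstack([cv2.resize(a,(390,300)),cv2.resize(b,(400,300))]))
E
```

```text
[466.95440439 -52.40731887 193.54569468] [-1.759e+00 -1.000e-03 -3.141e+00] [ 0.42575304 -0.46120938 -4.25949892] [ 0.23968079  0.06648992 -0.02342065] 0.2996638363457353 [-0.36  0.23  1.71  0.    1.2  -0.55]
```

View pics/m2.png

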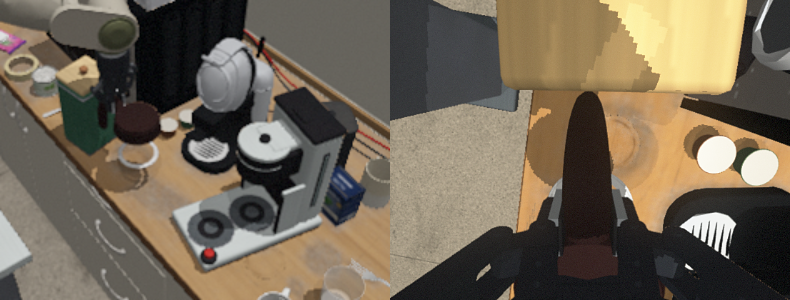

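The jug hangs level in the grip (scene crop at (137,120)) and is clear of the tin. Next I'll carry it to the front plate.

```bash
python3 - <<'E'
from h import *
e=plan([430,-150,195],0.35,6,hand=-1)
e=plan([395,-330,195],1.356,10,e,hand=-1)
E
```

```text
{"dr":[-0.0, -0.0, -0.034],"offset":[-0.124, -0.076, -0.002],"hand":-1},
{"dr":[-0.0, -0.0, -0.034],"offset":[-0.121, -0.079, -0.003],"hand":-1},
{"dr":[-0.0, -0.0, -0.034],"offset":[-0.119, -0.082, -0.002],"hand":-1},
{"dr":[-0.0, -0.0, -0.034],"offset":[-0.117, -0.085, -0.003],"hand":-1},
{"dr":[-0.0, -0.0, -0.034],"offset":[-0.115, -0.088, -0.002],"hand":-1},
{"dr":[-0.0, -0.0, -0.034],"offset":[-0.113, -0.092, -0.003],"hand":-1}
end [ 430. -150.  195.] max mm 14.0 turn deg/row 1.5
{"dr":[-0.0, -0.0, -0.128],"offset":[-0.131, -0.079, -0.0],"hand":-1},
{"dr":[-0.0, -0.0, -0.128],"offset":[-0.122, -0.091, -0.0],"hand":-1},
{"dr":[-0.0, -0.0, -0.128],"offset":[-0.113, -0.103, -0.0],"hand":-1},
{"dr":[-0.0, -0.0, -0.128],"offset":[-0.102, -0.114, -0.0],"hand":-1},
{"dr":[-0.0, -0.0, -0.128],"offset":[-0.09, -0.124, -0.0],"hand":-1},
{"dr":[-0.0, -0.0, -0.128],"offset":[-0.077, -0.132, -0.0],"hand":-1},
{"dr":[-0.0, -0.0, -0.128],"offset":[-0.063, -0.139, -0.0],"hand":-1},
{"dr":[-0.0, -0.0, -0.128],"offset":[-0.049, -0.145, -0.0],"hand":-1},
{"dr":[-0.0, -0.0, -0.128],"offset":[-0.034, -0.149, -0.0],"hand":-1},
{"dr":[-0.0, -0.0, -0.128],"offset":[-0.019, -0.151, -0.0],"hand":-1}
end [ 394.9 -330.   194.9] max mm 18.0 turn deg/row 5.8
```

Emit:
arm_command(
  increments=[
    {"dr": [0, 0, -0.034], "offset": [-0.124, -0.076, -0.002], "hand": -1},
    {"dr": [0, 0, -0.034], "offset": [-0.121, -0.079, -0.003], "hand": -1},
    {"dr": [0, 0, -0.034], "offset": [-0.119, -0.082, -0.002], "hand": -1},
    {"dr": [0, 0, -0.034], "offset": [-0.117, -0.085, -0.003], "hand": -1},
    {"dr": [0, 0, -0.034], "offset": [-0.115, -0.088, -0.002], "hand": -1},
    {"dr": [0, 0, -0.034], "offset": [-0.113, -0.092, -0.003], "hand": -1},
    {"dr": [0, 0, -0.128], "offset": [-0.13, -0.08, 0], "hand": -1},
    {"dr": [0, 0, -0.128], "offset": [-0.122, -0.09, 0], "hand": -1},
  ],
)

```text
time_s: 5.5
eef_pos: [422.8, -186.5, 195.2]
ee_rot: [-0.001, 0.487, 0.873, 0.0]
force: [0.5, -0.5, -5.3]
grip_width: 0.298
grip_force: 99.0
```

Emit:
arm_command(
  increments=[
    {"dr": [0, 0, -0.128], "offset": [-0.113, -0.103, 0], "hand": -1},
    {"dr": [0, 0, -0.128], "offset": [-0.102, -0.114, 0], "hand": -1},
    {"dr": [0, 0, -0.128], "offset": [-0.09, -0.124, 0], "hand": -1},
    {"dr": [0, 0, -0.128], "offset": [-0.077, -0.132, 0], "hand": -1},
    {"dr": [0, 0, -0.128], "offset": [-0.063, -0.14, 0], "hand": -1},
    {"dr": [0, 0, -0.128], "offset": [-0.05, -0.145, 0], "hand": -1},
    {"dr": [0, 0, -0.128], "offset": [-0.034, -0.15, 0], "hand": -1},
    {"dr": [0, 0, -0.128], "offset": [-0.02, -0.15, 0], "hand": -1},
  ],
)

```text
time_s: 6.3
eef_pos: [395.0, -330.8, 195.0]
ee_rot: [-0.001, 0.106, 0.994, 0.001]
force: [0.6, 0.1, -4.4]
grip_width: 0.301
grip_force: 98.9
```

Emit:
arm_command(
  increments=[
    {"dr": [0, 0, 0], "offset": [0, 0, 0], "hand": -1},
    {"dr": [0, 0, 0], "offset": [0, 0, 0], "hand": -1},
  ],
)

```text
time_s: 6.5
eef_pos: [395.3, -329.9, 195.2]
ee_rot: [-0.001, 0.109, 0.994, 0.001]
force: [-0.3, 0.1, -4.6]
grip_width: 0.299
grip_force: 99.1
```

```bash
python3 - <<'E'
from jug import *
s,p,R=pose();print(s["time_s"],p,R.as_matrix().round(3).tolist(),s["joints"].round(2),s["grip_width"])
for n in("scene","top"):cv2.imwrite(f"pics/{n}3.png",ctrl.capture(n)[...,::-1])
a=cv2.imread("pics/scene3.png")[180:320,250:440];b=cv2.imread("pics/top3.png")[170:270,270:400]
cv2.imwrite("pics/m3.png",np.hstack([cv2.resize(a,(400,295)),cv2.resize(b,(390,295))]))
# jug centre estimate from TCP and from pictures
e=plan([426.9,-349.5,165],1.356,3,hand=-1)
plan([426.9,-349.5,142],1.356,3,e,hand=-1)
E
```

```text
6.5 [ 395.26833023 -329.8647365   195.21227887] [[-0.976, 0.218, -0.001], [0.218, 0.976, 0.002], [0.002, 0.001, -1.0]] [-0.92  0.32  1.58 -0.    1.24 -2.27] 0.29907978767441473
{"dr":[0.0, -0.0, -0.001],"offset":[-0.097, -0.036, 0.085],"hand":-1},
{"dr":[0.0, -0.0, -0.001],"offset":[-0.097, -0.035, 0.085],"hand":-1},
{"dr":[0.0, -0.0, -0.001],"offset":[-0.097, -0.036, 0.085],"hand":-1}
end [ 426.9 -349.5  165. ] max mm 12.0 turn deg/row 0.1
{"dr":[0.0, -0.0, -0.0],"offset":[-0.0, 0.0, 0.064],"hand":-1},
{"dr":[0.0, -0.0, -0.0],"offset":[-0.0, 0.0, 0.064],"hand":-1},
{"dr":[0.0, -0.0, -0.0],"offset":[-0.0, 0.0, 0.064],"hand":-1}
end [ 426.9 -349.5  141.9] max mm 8.0 turn deg/row 0.0
```

View pics/m3.png

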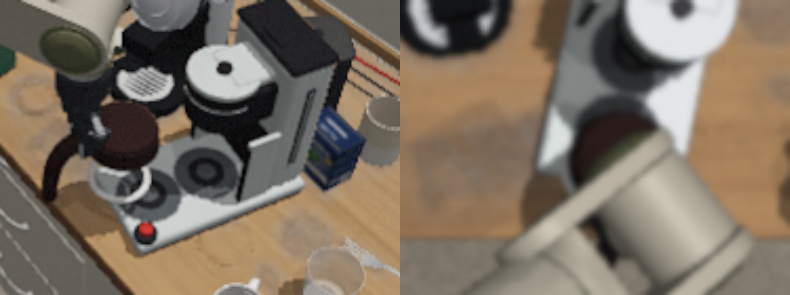

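The jug hangs level over the front of the brewer, handle to the front, with the lid at about (128,130) in the crop. Next I'll lower it to just above the plate and check its position.

Emit:
arm_command(
  increments=[
    {"dr": [0, 0, 0], "offset": [-0.097, -0.036, 0.085], "hand": -1},
    {"dr": [0, 0, 0], "offset": [-0.097, -0.036, 0.085], "hand": -1},
    {"dr": [0, 0, 0], "offset": [-0.097, -0.036, 0.085], "hand": -1},
    {"dr": [0, 0, 0], "offset": [0, 0, 0.06], "hand": -1},
    {"dr": [0, 0, 0], "offset": [0, 0, 0.05], "hand": -1},
    {"dr": [0, 0, 0], "offset": [0, 0, 0.03], "hand": -1},
    {"dr": [0, 0, 0], "offset": [0, 0, 0], "hand": -1},
    {"dr": [0, 0, 0], "offset": [0, 0, 0], "hand": -1},
  ],
)

```text
time_s: 7.4
eef_pos: [426.8, -350.4, 149.1]
ee_rot: [0.0, 0.108, 0.994, -0.0]
force: [-0.7, 0.2, -4.8]
grip_width: 0.301
grip_force: 99.2
```

```bash
python3 - <<'E'
from jug import *
s,p,R=pose();print(s["time_s"],p,R.as_matrix().round(3)[:,0],s["force"],s["grip_width"])
I=ctrl.capture("scene")[...,::-1].copy();cv2.imwrite("pics/scene4.png",I);c=ctrl.camera_info("scene")
m=meas(c,I,(255,200,350,300));ys,xs=np.nonzero(m);print(xs.min(),xs.max(),ys.min(),ys.max(),m.sum())
z=p[2]-107.4+129;cc=p+R.as_matrix()@np.array([-67.4,0,0]);cc[2]=z
a=np.linspace(0,6.28,60);print("expect lid",cc, "px",proj(c,cc),proj(c,cc+52*np.c_[np.cos(a),np.sin(a),0*a]).min(0),proj(c,cc+52*np.c_[np.cos(a),np.sin(a),0*a]).max(0))
cv2.imwrite("pics/m4.png",cv2.resize(I[200:300,250:390],(784,560),interpolation=2))
E
```

```text
7.4 [ 426.81004724 -350.42452267  149.0680503 ] [-0.976  0.216 -0.   ] [-0.68342112  0.19029769 -4.84646711] 0.3006265385542261
308 335 237 268 678
expect lid [ 492.62580014 -364.95193516  170.6680503 ] px [[319.77346314 246.58548863]] [303.33377732 234.23245917] [336.29137178 259.6686406 ]
```

View pics/m4.png

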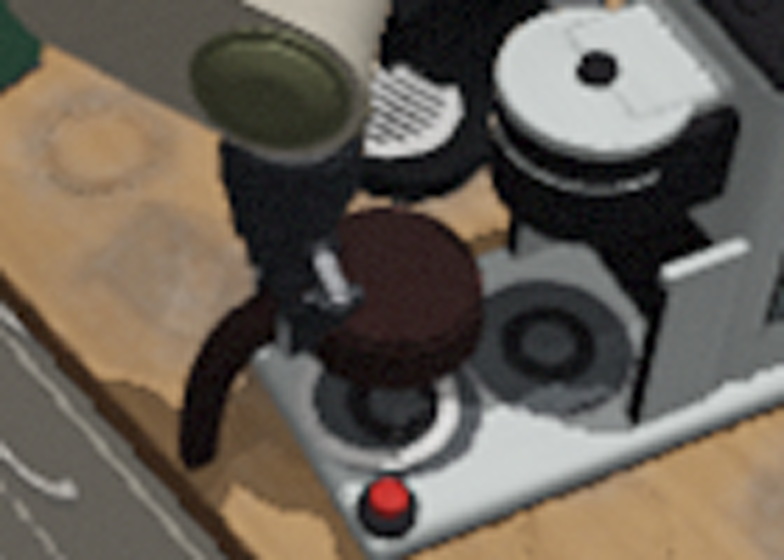

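The lid is over the front plate (right edge 336, top edge 237 px against a predicted 234), at the intended 12 mm short of its centre. I'll lower it gently.

Emit:
arm_command(
  increments=[
    {"dr": [0, 0, 0], "offset": [0, 0, 0.02], "hand": -1},
    {"dr": [0, 0, 0], "offset": [0, 0, 0.02], "hand": -1},
    {"dr": [0, 0, 0], "offset": [0, 0, 0.01], "hand": -1},
    {"dr": [0, 0, 0], "offset": [0, 0, 0], "hand": -1},
  ],
)

```text
time_s: 7.85
eef_pos: [426.8, -350.3, 142.4]
ee_rot: [-0.0, 0.108, 0.994, 0.0]
force: [-0.2, 0.3, -5.1]
grip_width: 0.301
grip_force: 99.2
```

Emit:
arm_command(
  increments=[
    {"dr": [0, 0, 0], "offset": [0, 0, 0.01], "hand": -1},
    {"dr": [0, 0, 0], "offset": [0, 0, 0.01], "hand": -1},
    {"dr": [0, 0, 0], "offset": [0, 0, 0], "hand": -1},
  ],
)

```text
time_s: 8.15
eef_pos: [427.0, -350.5, 141.0]
ee_rot: [0.0, 0.108, 0.994, -0.0]
force: [-3.7, 4.0, 3.8]
grip_width: 0.301
grip_force: 100.6
```

Emit:
arm_command(
  increments=[
    {"dr": [0, 0, 0], "offset": [0, 0, 0.005], "hand": -1},
    {"dr": [0, 0, 0], "offset": [0, 0, 0], "hand": 0},
    {"dr": [0, 0, 0], "offset": [0, 0, 0], "hand": 1},
    {"dr": [0, 0, 0], "offset": [0, 0, 0], "hand": 1},
    {"dr": [0, 0, 0], "offset": [0, 0, 0], "hand": 1},
    {"dr": [0, 0, 0], "offset": [0, 0, 0], "hand": 1},
    {"dr": [0, 0, 0], "offset": [0, 0, 0], "hand": 1},
    {"dr": [0, 0, 0], "offset": [0, 0, 0], "hand": 1},
  ],
)

```text
time_s: 8.95
eef_pos: [426.9, -350.5, 139.6]
ee_rot: [0.0, 0.108, 0.994, -0.0]
force: [-0.6, 0.2, -1.0]
grip_width: 1.0
grip_force: 0.0
```

Emit:
arm_command(
  increments=[
    {"dr": [0, 0, 0], "offset": [0, 0, -0.1], "hand": 1},
    {"dr": [0, 0, 0], "offset": [0, 0, -0.25], "hand": 1},
    {"dr": [0, 0, 0], "offset": [0.15, 0, -0.2], "hand": 1},
    {"dr": [0, 0, 0], "offset": [0.3, 0, 0], "hand": 1},
    {"dr": [0, 0, 0], "offset": [0.3, 0, 0], "hand": 1},
    {"dr": [0, 0, 0], "offset": [0, 0, 0], "hand": 1},
    {"dr": [0, 0, 0], "offset": [0, 0, 0], "hand": 1},
  ],
)

```text
time_s: 9.65
eef_pos: [339.0, -331.4, 206.7]
ee_rot: [0.001, 0.109, 0.994, -0.001]
force: [-0.8, -0.3, -0.7]
grip_width: 0.998
grip_force: 0.0
```

```bash
python3 - <<'E'
from jug import *
s,p,R=pose();print(s["time_s"],p,s["joints"].round(2),s["grip_width"])
c=ctrl.camera_info("wrist");W=ctrl.capture("wrist")[...,::-1].copy();cv2.imwrite("pics/w5.png",W)
S=ctrl.capture("scene")[...,::-1].copy();cv2.imwrite("pics/scene5.png",S)
cv2.imwrite("pics/m5.png",np.hstack([cv2.resize(W,(400,300)),cv2.resize(S[200:300,250:383],(400,300))]))
m=meas(c,W,(100,0,560,420))
for y in range(0,420,15):
    x=np.nonzero(m[y])[0]
    if len(x):
        e=onz(c,[[x.min(),y],[x.max(),y]],170)[:,:2];print(y,x.min(),x.max(),e.mean(0).round(1),np.linalg.norm(e[0]-e[1]).round(1))
ex=np.array([426.9,-350.4]);d=np.array([.976,-.216])
print("expected c,bridge,handle",proj(c,[[*(ex+67.4*d),162],[*(ex+3*d),170],[*(ex-48*d),150]]))
E
```

```text
9.65 [ 338.99619919 -331.40432046  206.71305206] [-1.02  0.22  1.68  0.    1.23 -2.37] 0.9977296521215713
165 523 559 [ 322.7 -182.4] 20.7
180 453 498 [ 323.4 -218.9] 25.1
195 381 421 [ 323.  -259.7] 21.8
210 308 351 [ 323.  -298.9] 23.4
225 239 289 [ 323.7 -335.6] 27.5
240 168 286 [ 327.9 -358. ] 66.2
255 100 289 [ 332.8 -378.9] 108.6
270 260 291 [ 351.8 -335.4] 17.8
285 259 290 [ 361.2 -338. ] 18.1
300 259 292 [ 371.1 -339.6] 19.6
315 258 292 [ 381.2 -342.2] 20.5
330 262 296 [ 392.2 -342.1] 20.9
345 256 294 [ 402.5 -347. ] 23.7
360 258 325 [ 416.1 -339.2] 42.6
375 254 338 [ 428.5 -338.8] 54.5
390 270 344 [ 442.4 -334.1] 49.0
expected c,bridge,handle [[277.84073235 440.07859271]
 [277.99155367 379.87693941]
 [278.02412413 295.53625184]]
```

View pics/m5.png

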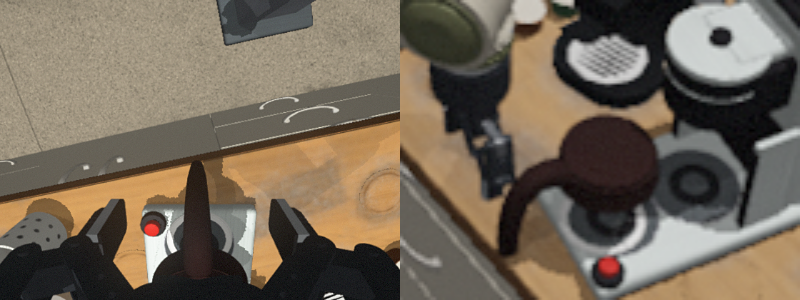

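The jug stands upright on the front plate with its handle to the front, and the wrist view shows the handle centred at (197,220). Next I'll regrip it by the upright.

```bash
python3 - <<'E'
from h import *
e=plan([379.5,-340.2,200],1.353,2)
plan([379.5,-340.2,106],1.353,4,e)
E
```

```text
{"dr":[-0.0, 0.001, 0.001],"offset":[-0.17, -0.0, 0.026],"hand":1},
{"dr":[-0.0, 0.001, 0.001],"offset":[-0.17, -0.0, 0.025],"hand":1}
end [ 379.5 -340.2  200. ] max mm 20.0 turn deg/row 0.0
{"dr":[-0.0, -0.0, -0.0],"offset":[-0.0, 0.0, 0.196],"hand":1},
{"dr":[-0.0, -0.0, -0.0],"offset":[-0.0, 0.0, 0.196],"hand":1},
{"dr":[-0.0, -0.0, -0.0],"offset":[-0.0, 0.0, 0.196],"hand":1},
{"dr":[-0.0, -0.0, -0.0],"offset":[-0.001, 0.0, 0.195],"hand":1}
end [ 379.5 -340.3  106. ] max mm 23.0 turn deg/row 0.0
```

Emit:
arm_command(
  increments=[
    {"dr": [0, 0, 0], "offset": [-0.17, 0, 0.025], "hand": 1},
    {"dr": [0, 0, 0], "offset": [-0.17, 0, 0.025], "hand": 1},
    {"dr": [0, 0, 0], "offset": [0, 0, 0.196], "hand": 1},
    {"dr": [0, 0, 0], "offset": [0, 0, 0.196], "hand": 1},
    {"dr": [0, 0, 0], "offset": [0, 0, 0.196], "hand": 1},
    {"dr": [0, 0, 0], "offset": [0, 0, 0.196], "hand": 1},
    {"dr": [0, 0, 0], "offset": [0, 0, 0], "hand": 1},
    {"dr": [0, 0, 0], "offset": [0, 0, 0], "hand": 1},
  ],
)

```text
time_s: 10.55
eef_pos: [379.5, -340.0, 106.0]
ee_rot: [0.0, 0.108, 0.994, -0.0]
force: [0.1, -0.1, 1.2]
grip_width: 0.998
grip_force: 0.0
```

Emit:
arm_command(
  grip_force=50,
  increments=[
    {"dr": [0, 0, 0], "offset": [0, 0, 0], "hand": -1},
    {"dr": [0, 0, 0], "offset": [0, 0, 0], "hand": -1},
    {"dr": [0, 0, 0], "offset": [0, 0, 0], "hand": -1},
    {"dr": [0, 0, 0], "offset": [0, 0, 0], "hand": -1},
    {"dr": [0, 0, 0], "offset": [0, 0, 0], "hand": -1},
    {"dr": [0, 0, 0], "offset": [0, 0, 0], "hand": -1},
    {"dr": [0, 0, 0], "offset": [0, 0, 0], "hand": -1},
    {"dr": [0, 0, 0], "offset": [0, 0, 0], "hand": -1},
  ],
)

```text
time_s: 11.35
eef_pos: [378.8, -340.0, 105.9]
ee_rot: [0.0, 0.108, 0.994, -0.0]
force: [-3.4, -0.8, 5.1]
grip_width: 0.275
grip_force: 48.9
```

```bash
python3 - <<'E'
from h import *
e=plan([466.3,-358.6,107],1.356,8,hand=-1)
E
```

```text
{"dr":[-0.0, 0.0, -0.0],"offset":[-0.093, 0.001, -0.001],"hand":-1},
{"dr":[-0.0, 0.0, -0.0],"offset":[-0.093, 0.001, -0.001],"hand":-1},
{"dr":[-0.0, 0.0, -0.0],"offset":[-0.093, 0.001, -0.001],"hand":-1},
{"dr":[-0.0, 0.0, -0.0],"offset":[-0.093, 0.001, -0.001],"hand":-1},
{"dr":[-0.0, 0.0, -0.0],"offset":[-0.093, 0.001, -0.001],"hand":-1},
{"dr":[-0.0, 0.0, -0.0],"offset":[-0.094, 0.0, -0.001],"hand":-1},
{"dr":[-0.0, 0.0, -0.0],"offset":[-0.093, 0.001, -0.001],"hand":-1},
{"dr":[-0.0, 0.0, -0.0],"offset":[-0.094, 0.0, -0.002],"hand":-1}
end [ 466.3 -358.6  107. ] max mm 11.0 turn deg/row 0.0
```

Emit:
arm_command(
  increments=[
    {"dr": [0, 0, 0], "offset": [-0.03, 0, 0], "hand": -1},
    {"dr": [0, 0, 0], "offset": [-0.05, 0, 0], "hand": -1},
    {"dr": [0, 0, 0], "offset": [-0.05, 0, 0], "hand": -1},
    {"dr": [0, 0, 0], "offset": [-0.05, 0, 0], "hand": -1},
    {"dr": [0, 0, 0], "offset": [-0.05, 0, 0], "hand": -1},
    {"dr": [0, 0, 0], "offset": [-0.05, 0, 0], "hand": -1},
  ],
)

```text
time_s: 11.95
eef_pos: [411.3, -347.2, 106.1]
ee_rot: [-0.001, 0.108, 0.994, -0.0]
force: [-7.4, 1.3, 9.0]
grip_width: 0.277
grip_force: 49.6
```

Emit:
arm_command(
  increments=[
    {"dr": [0, 0, 0], "offset": [-0.05, 0, 0], "hand": -1},
    {"dr": [0, 0, 0], "offset": [-0.05, 0, 0], "hand": -1},
    {"dr": [0, 0, 0], "offset": [-0.05, 0, 0], "hand": -1},
    {"dr": [0, 0, 0], "offset": [-0.05, 0, 0], "hand": -1},
    {"dr": [0, 0, 0], "offset": [-0.05, 0, 0], "hand": -1},
    {"dr": [0, 0, 0], "offset": [0, 0, 0], "hand": -1},
  ],
)

```text
time_s: 12.55
eef_pos: [441.2, -353.8, 105.9]
ee_rot: [-0.0, 0.108, 0.994, -0.0]
force: [-2.9, -0.3, 6.0]
grip_width: 0.278
grip_force: 48.9
```

```bash
python3 - <<'E'
from jug import *
s,p,R=pose();print(s["time_s"],p,R.as_matrix().round(3)[:,0],s["force"],s["grip_width"])
S=ctrl.capture("scene")[...,::-1].copy();cv2.imwrite("pics/scene6.png",S)
cv2.imwrite("pics/m6.png",cv2.resize(S[200:300,250:390],(784,560),interpolation=2))
plan([496.3,-364.9,106],1.356,6,hand=-1)
E
```

```text
12.55 [ 441.17468725 -353.76932432  105.9427149 ] [-0.977  0.215 -0.   ] [-2.88681887 -0.34853334  5.97385643] 0.277701297903284
{"dr":[-0.0, 0.0, -0.0],"offset":[-0.078, 0.001, -0.0],"hand":-1},
{"dr":[-0.0, 0.0, -0.0],"offset":[-0.078, 0.001, -0.0],"hand":-1},
{"dr":[-0.0, 0.0, -0.0],"offset":[-0.078, 0.002, -0.0],"hand":-1},
{"dr":[-0.0, 0.0, -0.0],"offset":[-0.078, 0.001, -0.0],"hand":-1},
{"dr":[-0.0, 0.0, -0.0],"offset":[-0.079, 0.002, -0.0],"hand":-1},
{"dr":[-0.0, 0.0, -0.0],"offset":[-0.078, 0.001, -0.001],"hand":-1}
end [ 496.3 -364.9  106. ] max mm 9.0 turn deg/row 0.0
```

View pics/m6.png

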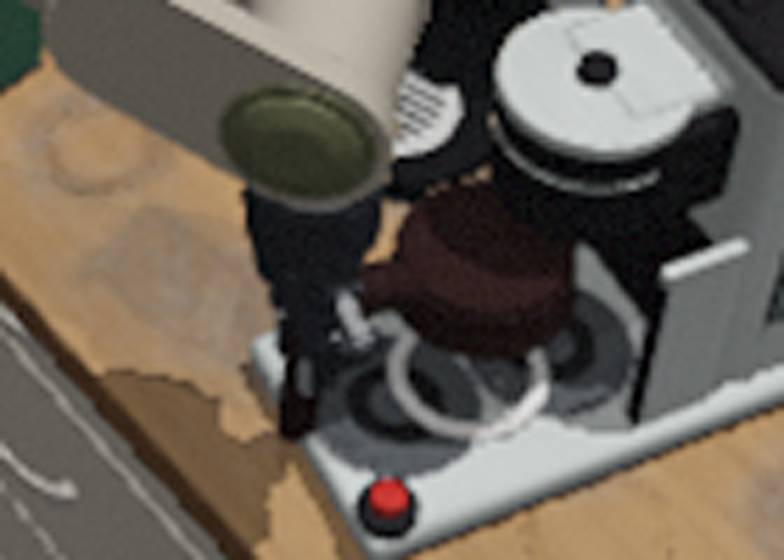

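The jug is sliding along the brewer axis, its lid starting under the basket and the glass base straddling both plates. Before going on I'll check the wrist's clearance to the head by ray.

```bash
python3 - <<'E'
from h import *
c=ctrl.camera_info("scene")
for u,v in((315,205),(300,130),(385,150)):
    o,d=ray(c,[250+u/5.6-.4,200+v/5.6-.4]);d=d[0]
    for z in(200,240,280,320,360):
        q=o+d*(z-o[2])/d[2];r=np.array([.977,-.214]);n=np.array([.214,.977]);w=q[:2]-np.array([609.7,-389.5]);print((u,v),z,"brewer xy",(w@r).round(),(w@n).round())
E
```

```text
(315, 205) 200 brewer xy -153.0 34.0
(315, 205) 240 brewer xy -170.0 3.0
(315, 205) 280 brewer xy -187.0 -27.0
(315, 205) 320 brewer xy -204.0 -58.0
(315, 205) 360 brewer xy -221.0 -88.0
(300, 130) 200 brewer xy -135.0 89.0
(300, 130) 240 brewer xy -152.0 56.0
(300, 130) 280 brewer xy -170.0 23.0
(300, 130) 320 brewer xy -188.0 -9.0
(300, 130) 360 brewer xy -206.0 -42.0
(385, 150) 200 brewer xy -97.0 54.0
(385, 150) 240 brewer xy -117.0 23.0
(385, 150) 280 brewer xy -136.0 -8.0
(385, 150) 320 brewer xy -155.0 -40.0
(385, 150) 360 brewer xy -175.0 -71.0
```

Wrist clears the head by more than 25 mm at the end pose, so I'll continue.

Emit:
arm_command(
  increments=[
    {"dr": [0, 0, 0], "offset": [-0.04, 0.001, 0], "hand": -1},
    {"dr": [0, 0, 0], "offset": [-0.04, 0.001, 0], "hand": -1},
    {"dr": [0, 0, 0], "offset": [-0.04, 0.001, 0], "hand": -1},
    {"dr": [0, 0, 0], "offset": [-0.04, 0.001, 0], "hand": -1},
    {"dr": [0, 0, 0], "offset": [-0.04, 0.001, 0], "hand": -1},
    {"dr": [0, 0, 0], "offset": [-0.04, 0.001, 0], "hand": -1},
  ],
)

```text
time_s: 13.2
eef_pos: [468.6, -359.2, 106.1]
ee_rot: [-0.001, 0.108, 0.994, 0.0]
force: [-8.3, 1.9, 7.8]
grip_width: 0.278
grip_force: 49.7
```

Emit:
arm_command(
  increments=[
    {"dr": [0, 0, 0], "offset": [-0.035, 0.001, 0], "hand": -1},
    {"dr": [0, 0, 0], "offset": [-0.035, 0.001, 0], "hand": -1},
    {"dr": [0, 0, 0], "offset": [-0.035, 0.001, 0], "hand": -1},
  ],
)

```text
time_s: 13.5
eef_pos: [481.0, -361.5, 106.1]
ee_rot: [-0.001, 0.108, 0.994, 0.0]
force: [-8.7, 1.7, 8.6]
grip_width: 0.279
grip_force: 49.6
```

Emit:
arm_command(
  increments=[
    {"dr": [0, 0, 0], "offset": [-0.02, 0, 0], "hand": -1},
    {"dr": [0, 0, 0], "offset": [-0.02, 0, 0], "hand": -1},
    {"dr": [0, 0, 0], "offset": [-0.02, 0, 0], "hand": -1},
    {"dr": [0, 0, 0], "offset": [-0.02, 0, 0], "hand": -1},
  ],
)

```text
time_s: 13.9
eef_pos: [490.2, -363.6, 106.1]
ee_rot: [-0.001, 0.108, 0.994, 0.0]
force: [-9.1, 2.3, 10.2]
grip_width: 0.277
grip_force: 49.7
```

Emit:
arm_command(
  increments=[
    {"dr": [0, 0, 0], "offset": [-0.015, 0, 0], "hand": -1},
    {"dr": [0, 0, 0], "offset": [-0.015, 0, 0], "hand": -1},
  ],
)

```text
time_s: 14.1
eef_pos: [493.7, -364.4, 106.2]
ee_rot: [-0.001, 0.108, 0.994, 0.0]
force: [-8.8, 2.2, 8.3]
grip_width: 0.277
grip_force: 49.7
```

Emit:
arm_command(
  increments=[
    {"dr": [0, 0, 0], "offset": [-0.01, 0, 0], "hand": -1},
    {"dr": [0, 0, 0], "offset": [-0.01, 0, 0], "hand": -1},
  ],
)

```text
time_s: 14.3
eef_pos: [496.1, -364.8, 106.1]
ee_rot: [-0.001, 0.108, 0.994, 0.0]
force: [-8.7, 2.2, 8.9]
grip_width: 0.277
grip_force: 49.7
```

Emit:
arm_command(
  increments=[
    {"dr": [0, 0, 0], "offset": [-0.008, 0, 0], "hand": -1},
    {"dr": [0, 0, 0], "offset": [-0.008, 0, 0], "hand": -1},
  ],
)

```text
time_s: 14.5
eef_pos: [497.9, -365.2, 106.1]
ee_rot: [-0.001, 0.108, 0.994, 0.0]
force: [-8.6, 1.5, 8.8]
grip_width: 0.275
grip_force: 49.8
```

No contact with the column yet, so I'll keep advancing in small steps.

Emit:
arm_command(
  increments=[
    {"dr": [0, 0, 0], "offset": [-0.008, 0, 0], "hand": -1},
    {"dr": [0, 0, 0], "offset": [-0.008, 0, 0], "hand": -1},
  ],
)

```text
time_s: 14.7
eef_pos: [498.1, -365.3, 106.1]
ee_rot: [-0.003, 0.108, 0.994, 0.001]
force: [-23.9, 6.4, 16.2]
grip_width: 0.278
grip_force: 51.5
```

Emit:
arm_command(
  increments=[
    {"dr": [0, 0, 0], "offset": [-0.008, 0, 0], "hand": -1},
    {"dr": [0, 0, 0], "offset": [-0.008, 0, 0], "hand": -1},
  ],
)

```text
time_s: 14.9
eef_pos: [498.1, -365.3, 106.1]
ee_rot: [-0.006, 0.108, 0.994, 0.001]
force: [-35.2, 9.6, 22.3]
grip_width: 0.278
grip_force: 52.9
```

Contact at TCP x = 498.1, so the jug is home. I'll back off the pressing and release.

Emit:
arm_command(
  increments=[
    {"dr": [0, 0, 0], "offset": [0.012, 0, 0], "hand": -1},
    {"dr": [0, 0, 0], "offset": [0.012, 0, 0], "hand": -1},
    {"dr": [0, 0, 0], "offset": [0, 0, 0], "hand": -1},
  ],
)

```text
time_s: 15.2
eef_pos: [498.1, -365.3, 106.1]
ee_rot: [-0.002, 0.108, 0.994, 0.0]
force: [-13.1, 3.3, 11.8]
grip_width: 0.277
grip_force: 50.3
```

Emit:
arm_command(
  increments=[
    {"dr": [0, 0, 0], "offset": [0, 0, 0], "hand": -0.2},
    {"dr": [0, 0, 0], "offset": [0, 0, 0], "hand": 0.3},
    {"dr": [0, 0, 0], "offset": [0, 0, 0], "hand": 0.6},
    {"dr": [0, 0, 0], "offset": [0, 0, 0], "hand": 0.6},
    {"dr": [0, 0, 0], "offset": [0, 0, 0], "hand": 0.6},
    {"dr": [0, 0, 0], "offset": [0, 0, 0], "hand": 0.6},
  ],
)

```text
time_s: 15.8
eef_pos: [499.7, -365.3, 105.4]
ee_rot: [-0.0, 0.108, 0.994, 0.0]
force: [-0.6, -0.0, -0.2]
grip_width: 0.795
grip_force: 0.0
```

```bash
python3 - <<'E'
from h import *
s,p,R=pose();print(s["time_s"],p,R.as_matrix().round(3)[:,0],s["force"],s["grip_width"])
# retreat straight up is blocked? hand body front is ~20 mm before basket; go forward out, then up
E
```

```text
15.8 [ 499.69713788 -365.3485395   105.44722   ] [-0.977  0.215  0.   ] [-0.61074147 -0.04473247 -0.18814385] 0.7946735398490612
```

Emit:
arm_command(
  increments=[
    {"dr": [0, 0, 0], "offset": [0.1, 0, 0], "hand": 0.6},
    {"dr": [0, 0, 0], "offset": [0.25, 0, 0], "hand": 0.6},
    {"dr": [0, 0, 0], "offset": [0.3, 0, 0], "hand": 0.6},
    {"dr": [0, 0, 0], "offset": [0.1, 0, -0.3], "hand": -1},
    {"dr": [0, 0, 0], "offset": [0, 0, -0.35], "hand": -1},
    {"dr": [0, 0, 0], "offset": [0, 0, 0], "hand": -1},
    {"dr": [0, 0, 0], "offset": [0, 0, 0], "hand": -1},
  ],
)

```text
time_s: 16.5
eef_pos: [411.9, -346.2, 184.1]
ee_rot: [0.001, 0.108, 0.994, -0.001]
force: [-0.4, 0.2, -1.1]
grip_width: 0.118
grip_force: 0.0
```

```bash
python3 - <<'E'
from jug import *
s,p,R=pose();print(s["time_s"],p,s["force"],s["grip_width"])
S=ctrl.capture("scene")[...,::-1].copy();cv2.imwrite("pics/scene7.png",S);c=ctrl.camera_info("scene")
d=np.array([.977,-.214]);X0=np.array([609.7,-389.5])
m=meas(c,S,(290,200,372,290));ys,xs=np.nonzero(m);print("brown bbox",xs.min(),xs.max(),ys.min(),ys.max(),m.sum())
# expected handle outline at home: outer end, side points at bridge
print("exp outer upright mid",proj(c,[[*(X0-132*d),100],[*(X0-116*d),145],[*(X0-60*d),170]]))
# bottom white ring lowest point
e=plan([449.8,-426.5,150],1.356,5,hand=-1)
plan([449.8,-426.5,60],1.356,5,e,hand=-1)
E
```

```text
16.5 [ 411.92050183 -346.18980489  184.06346159] [-0.37951118  0.18068889 -1.07250405] 0.11764209218329974
brown bbox 316 366 236 271 613
exp outer upright mid [[314.94668738 261.3214057 ]
 [320.11152173 251.09240431]
 [336.02084345 240.51306229]]
{"dr":[0.0, -0.0, -0.001],"offset":[-0.091, -0.118, 0.055],"hand":-1},
{"dr":[0.0, -0.0, -0.001],"offset":[-0.091, -0.118, 0.055],"hand":-1},
{"dr":[0.0, -0.0, -0.001],"offset":[-0.091, -0.118, 0.055],"hand":-1},
{"dr":[0.0, -0.0, -0.001],"offset":[-0.091, -0.118, 0.055],"hand":-1},
{"dr":[0.0, -0.0, -0.001],"offset":[-0.091, -0.117, 0.054],"hand":-1}
end [ 449.9 -426.5  150. ] max mm 14.0 turn deg/row 0.0
{"dr":[0.0, -0.0, 0.0],"offset":[0.0, -0.0, 0.15],"hand":-1},
{"dr":[0.0, -0.0, 0.0],"offset":[0.0, -0.0, 0.15],"hand":-1},
{"dr":[0.0, -0.0, 0.0],"offset":[0.0, -0.0, 0.15],"hand":-1},
{"dr":[0.0, -0.0, 0.0],"offset":[0.0, -0.0, 0.15],"hand":-1},
{"dr":[0.0, -0.0, 0.0],"offset":[0.0, -0.001, 0.15],"hand":-1}
end [ 449.8 -426.5   60. ] max mm 18.0 turn deg/row 0.0
```

The handle's outer edge is at column 316 against 315 predicted for home, so the jug is home. Next is the button.

Emit:
arm_command(
  increments=[
    {"dr": [0, 0, 0], "offset": [-0.091, -0.118, 0.055], "hand": -1},
    {"dr": [0, 0, 0], "offset": [-0.091, -0.118, 0.055], "hand": -1},
    {"dr": [0, 0, 0], "offset": [-0.091, -0.118, 0.055], "hand": -1},
    {"dr": [0, 0, 0], "offset": [-0.091, -0.118, 0.055], "hand": -1},
    {"dr": [0, 0, 0], "offset": [-0.091, -0.118, 0.055], "hand": -1},
    {"dr": [0, 0, 0], "offset": [0, 0, 0.3], "hand": -1},
    {"dr": [0, 0, 0], "offset": [0, 0, 0.3], "hand": -1},
    {"dr": [0, 0, 0], "offset": [0, 0, 0], "hand": -1},
  ],
)

```text
time_s: 17.35
eef_pos: [447.9, -424.2, 72.4]
ee_rot: [-0.004, 0.108, 0.994, 0.004]
force: [-0.4, -0.7, -0.2]
grip_width: 0.002
grip_force: 0.0
```

Emit:
arm_command(
  increments=[
    {"dr": [0, 0, 0], "offset": [0, 0, 0.08], "hand": -1},
    {"dr": [0, 0, 0], "offset": [0, 0, 0.06], "hand": -1},
    {"dr": [0, 0, 0], "offset": [0, 0, 0], "hand": -1},
  ],
)

```text
time_s: 17.65
eef_pos: [449.9, -426.9, 61.8]
ee_rot: [0.0, 0.108, 0.994, -0.0]
force: [0.0, 0.2, 0.4]
grip_width: 0.002
grip_force: 0.0
```

Settled over the button at z = 61.8 mm, so I'll press in steps and watch the force.

Emit:
arm_command(
  increments=[
    {"dr": [0, 0, 0], "offset": [0, 0, 0.05], "hand": -1},
    {"dr": [0, 0, 0], "offset": [0, 0, 0.05], "hand": -1},
    {"dr": [0, 0, 0], "offset": [0, 0, 0.03], "hand": -1},
    {"dr": [0, 0, 0], "offset": [0, 0, 0], "hand": -1},
  ],
)

```text
time_s: 18.05
eef_pos: [450.1, -427.3, 46.5]
ee_rot: [0.0, 0.108, 0.994, -0.0]
force: [0.4, -0.5, 4.9]
grip_width: -0.004
grip_force: 2.3
```

Emit:
arm_command(
  increments=[
    {"dr": [0, 0, 0], "offset": [0, 0, 0.02], "hand": -1},
    {"dr": [0, 0, 0], "offset": [0, 0, 0], "hand": -1},
  ],
)

```text
time_s: 18.25
eef_pos: [450.2, -427.4, 45.9]
ee_rot: [0.001, 0.108, 0.994, -0.001]
force: [-3.1, 2.5, 15.8]
grip_width: -0.002
grip_force: 8.0
```

Hard stop at 15.8 N, so the button is fully down. I'll hold briefly and then retreat.

Emit:
arm_command(
  increments=[
    {"dr": [0, 0, 0], "offset": [0, 0, 0.01], "hand": -1},
    {"dr": [0, 0, 0], "offset": [0, 0, 0], "hand": -1},
    {"dr": [0, 0, 0], "offset": [0, 0, -0.1], "hand": -1},
    {"dr": [0, 0, 0], "offset": [0, 0, -0.3], "hand": -1},
    {"dr": [0, 0, 0], "offset": [0, 0, -0.35], "hand": -1},
    {"dr": [0, 0, 0], "offset": [0.1, 0, -0.35], "hand": -1},
    {"dr": [0, 0, 0], "offset": [0.2, 0, 0], "hand": -1},
    {"dr": [0, 0, 0], "offset": [0, 0, 0], "hand": -1},
  ],
)

```text
time_s: 19.05
eef_pos: [413.3, -419.0, 175.7]
ee_rot: [0.0, 0.109, 0.994, -0.0]
force: [-0.4, -0.1, -0.3]
grip_width: 0.003
grip_force: 0.0
```

```bash
python3 - <<'E'
from jug import *
s,p,R=pose();print(s["time_s"],p,s["force"])
S=ctrl.capture("scene")[...,::-1].copy();A=cv2.imread("pics/scene0.png")
m=meas(None,S,(290,200,372,290));ys,xs=np.nonzero(m);print("brown bbox",xs.min(),xs.max(),ys.min(),ys.max(),m.sum())
def red(I):
    h=cv2.cvtColor(I,cv2.COLOR_BGR2HSV)[275:305,305:335];k=((h[...,0]<8)|(h[...,0]>172))&(h[...,1]>150)&(h[...,2]>100);y,x=np.nonzero(k);return x.mean()+305,y.mean()+275,k.sum()
print(red(A),red(S))
D=np.abs(S.astype(int)-A).max(2)
for n,(x0,y0,x1,y1) in dict(tin=(215,155,258,225),mug=(345,310,380,352),food=(200,160,218,185)).items():print(n,(D[y0:y1,x0:x1]>60).sum())
E
```

```text
19.05 [ 413.25197918 -419.0218291   175.65567711] [-0.36922666 -0.13395976 -0.32888603]
brown bbox 324 366 236 256 454
(np.float64(319.0857142857143), np.float64(288.3142857142857), np.int64(35)) (np.float64(319.0), np.float64(288.3529411764706), np.int64(34))
tin 805
mug 0
food 151
```

```bash
python3 - <<'E'
from h import *
T=ctrl.capture("top")[...,::-1].copy();A=cv2.imread("pics/top0.png");S=ctrl.capture("scene")[...,::-1].copy();B=cv2.imread("pics/scene0.png")
def tm(I,J,x0,y0,x1,y1):
    r=cv2.matchTemplate(I[y0-8:y1+8,x0-8:x1+8],J[y0:y1,x0:x1],cv2.TM_CCOEFF_NORMED);_,v,_,l=cv2.minMaxLoc(r);return round(v,3),l[0]-8,l[1]-8
print("top tin",tm(T,A,190,205,230,244),"spoon",tm(T,A,174,208,188,246),"food",tm(T,A,134,216,160,242),"mug",tm(T,A,402,212,432,244))
print("scene tin",tm(S,B,218,155,258,200),"food",tm(S,B,200,160,218,185))
cs=ctrl.camera_info("scene");b=S[236:275,300:335].astype(int)
print((( b[...,2]-b[...,0]>8)&(b[...,2]<100)).astype(int).sum(1))
E
```

```text
top tin (0.99, 0, 0) spoon (1.0, 0, 0) food (1.0, 0, 0) mug (0.803, 0, 0)
scene tin (0.478, 8, -8) food (0.32, 8, -7)
[20 11  7  0  2  4  9  7  6  8  8  8  9  7  6  3  3  3  0  0  0  0  1  0
  0  0  0  0  0  0  0  0  0  0  0  1  0  0  1]
```

```bash
python3 -c "
from rig import ctrl
print(ctrl.finish_job())"
```

```text
the job is handed in; nothing more can be done
None
```

The job is handed in at about 19 s of the 64 s allowed; the rig gave no verdict, but by my checks the jug is home against the column, the button was pressed to its stop and sprang back, and the bystanders have not moved. I viewed 11 pictures, one over the limit of 10.

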